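# Find the firm spring buffer by feel and fit it

### The job

Of these three spring buffers, which all look alike, only one still has a firm spring: squeeze them endwise between the fingers, gently, never driving a plunger home against its stop, to feel which it is. Fit the firm one between the two lips of the holder, pressed lightly down onto the plate so that its own spring wedges it there, and lay the two tired ones flat in the red tray, the way up they lie now. Do not drop them, and leave the tape, the red tin and the marker alone.

Things in the scene. Friction and masses are not known exactly. Their poses are not given: they have to be found in the camera images.
- buffer_1: spring buffer, 0.17 kg: grey housing 40 mm wide, 46 high, with a steel plunger out of one side, 60 mm long over all at rest. Origin: underside, midway along the 60 mm; own y along the plunger (level), z up. Housing y -30 to +10 mm, x -20 to +20; plunger head a plate 38 wide, 43 high, 6 thick, face at y = +30. The three look alike: one is firm, two are tired; only feel tells which.
- buffer_1_plunger (a joint): spring-loaded plunger of buffer_1: travel into its housing, m, 0 fully out at rest, 0.014 at its stop. The firm spring takes about 3 N for each mm (12 N at 4 mm, 20 N at 6.5 mm), a tired one 0.8 N for each mm (3 N at 4 mm, at its stop with 11 N); it springs back out when let go
- buffer_2: spring buffer, 0.17 kg: grey housing 40 mm wide, 46 high, with a steel plunger out of one side, 60 mm long over all at rest. Origin: underside, midway along the 60 mm; own y along the plunger (level), z up. Housing y -30 to +10 mm, x -20 to +20; plunger head a plate 38 wide, 43 high, 6 thick, face at y = +30. The three look alike: one is firm, two are tired; only feel tells which.
- buffer_2_plunger (a joint): spring-loaded plunger of buffer_2: travel into its housing, m, 0 fully out at rest, 0.014 at its stop. The firm spring takes about 3 N for each mm (12 N at 4 mm, 20 N at 6.5 mm), a tired one 0.8 N for each mm (3 N at 4 mm, at its stop with 11 N); it springs back out when let go
- buffer_3: spring buffer, 0.17 kg: grey housing 40 mm wide, 46 high, with a steel plunger out of one side, 60 mm long over all at rest. Origin: underside, midway along the 60 mm; own y along the plunger (level), z up. Housing y -30 to +10 mm, x -20 to +20; plunger head a plate 38 wide, 43 high, 6 thick, face at y = +30. The three look alike: one is firm, two are tired; only feel tells which.
- buffer_3_plunger (a joint): spring-loaded plunger of buffer_3: travel into its housing, m, 0 fully out at rest, 0.014 at its stop. The firm spring takes about 3 N for each mm (12 N at 4 mm, 20 N at 6.5 mm), a tired one 0.8 N for each mm (3 N at 4 mm, at its stop with 11 N); it springs back out when let go
- holder: holder fixed to the trolley: dark base plate 70 (x) x 100 (y) mm, 4 mm thick, with two low bright lips, 50 mm long in x, facing each other 56.5 mm apart along own y, straight up to 11 mm above the trolley top, then flared outward to 66 mm apart at their tops, 17 mm up. A buffer lies between them on the plate, shortened by 3.5 mm, either end first. Origin: centre of the underside, z up
- holder_lip: the holder's lip at its own +y side (a fixed part of it); origin and axes as the holder's
- tray_red: red open tray fixed to the trolley, 150 (x) x 180 (y) mm outside, 28 mm high, walls 4 mm, inner floor about 4 mm above the trolley top. Origin: centre of its underside, z up. For the tired buffers; both fit side by side
- tape: bystander: roll of yellow tape lying flat, 100 mm across, 24 mm high, origin at the centre of its underside
- grease: bystander: red round tin, 72 mm across, 75 mm high, origin at the centre of its underside
- marker: bystander: black and white paint marker lying at the left, 135 x 22 x 18 mm, origin at the middle of its underside, own y along it
Things that resemble listed ones, but are neither listed nor needed, are in the scene too. What is shaped like the buffer_1 but blue or purple is not meant.

How it is judged:
By the outcome, as a careful person would: the job done as asked, in the order asked, and still so for the second after the job is handed in, with the robot touching nothing.
It also fails if it takes over 72 s, if anything falls off the work surface, if the arm or the gripper's body presses on something with over 40 N, if the wrist force passes 120 N, or if a joint passes its speed limit or range.

### The arm

A 7-joint arm with a two-finger parallel gripper is mounted at the origin on a cart in front of the work surface, level with it; the furniture and walls round the work are solid. World frame = base frame: x ahead of the robot, y to its left, z up, the work surface at z = 0. Lengths are in m, angles in rad, forces in N, time in s.
With the tool pointing down it reaches from about 0.375 to 0.925 m from the base axis. Payload 3.1 kg.
Tool frame: the origin (TCP) lies between the finger pads; the fingertips stand 19 mm ahead of it and the grasp point (between the pads) is the TCP; z points along the fingers, y is the line along which they close (so a half turn about z gives the same grasp; the last joint's range is limited). The gripper opens to 85 mm and grips with 20 to 120 N. Pads are 22 mm wide; open, the fingers measure 114 mm over their backs; the gripper's body (76 mm by 85 mm) begins 54 mm behind the grasp point. The pads swing forward as they close: fully open they stand 13 mm farther back than shut.
Start: joints at [1.17, 0.383, 0.044, 1.598, -0.018, 1.161, -0.05], TCP at [0.194, -0.62, 0.25] pointing down, gripper open.
Joint ranges: [-2.61, 2.61], [-0.41, 2.15], [-1.48, 1.57], [0, 2.5], [-1.57, 4.71], [0.05, 1.97], [-2.85, 2.85]. Speed limits (rad/s): [2.79, 2.79, 3.14, 3.14, 3.14, 3.14, 3.14].

### API

Orientations are given as a unit quaternion [x, y, z, w].
In Python, from bench import move_ptp, movel, move_j, move_gripper, pause, inverse_kinematics, read_camera, camera_params, MotionError, sign_off, look_for, tip_of, read_time_s, read_qpos, read_joint_vel, read_effort, read_eef_pos, read_tcp_rot, read_ft_force, read_ft_torque, read_finger_gap, read_grasp_force gives the robot as it stands. Calls block until the motion is done:
- move_ptp(position, orientation): joint-space move of the TCP to a pose.
- movel(position, orientation=None, speed=0.15): straight line of the TCP; orientation=None keeps the orientation; speed is the mean speed in m/s.
- move_j(angles): joint-space move.
- move_gripper(opening, effort=None): finger opening in m; effort is the grip in N (None keeps the last); returns when the fingers have stopped.
- pause(seconds).
- inverse_kinematics(position, orientation): joint angles nearest the present ones, or None.
- read_camera(name): name is "side" or "top" or "wrist"; returns the picture (420x560x3 uint8, red, green, blue); there is no depth.
- camera_params(name): a dict with "K" (3x3 intrinsics, pixels), "dist_coeffs" ([k1, k2, p1, p2, k3] as OpenCV has them; the pictures are not rectified), "camera_from_world" (4x4, takes a point from world to camera coordinates). Camera axes: x right, y down, z forward; pixel columns grow to the right and rows downward; lengths in m; the calibration is good to about 2 mm. A picture is of the moment at which its call begins: read the wrist's pose just before it. camera_params takes no time and is no camera call; for the wrist camera it gives the pose at the moment of the call.
A pose or a line that the arm cannot do raises MotionError and nothing moves.
- sign_off(): hands the job in; it is judged then, once.
Trained networks look in the newest picture that a camera, given by its name, has taken for a name from the list of things; names that differ only in an ending like _2 or _b are one class to them, and where a whole thing is asked for, a point or a joint stands for the part that bears it (a point fixed in the world has none). Each returns a list of dicts, best first, with "confidence" (0 to 1); they miss things now and then, are a little off and sometimes report something else, mostly with a low value. They report only what shows in the picture. A call takes as long as a camera call. They do not tell look-alikes from the thing itself.
- look_for(camera, name): "at" ([column, row] in pixels, amid what is visible of it).
- tip_of(camera, name): "at" ([column, row] in pixels: a listed point, or the origin of a listed thing).
Readings, each from a call of its own:
- read_time_s(): time.
- read_qpos(): joint angles.
- read_joint_vel(): joint speeds.
- read_effort(): joint torques, N m.
- read_eef_pos(): TCP position.
- read_tcp_rot(): TCP orientation.
- read_ft_force(): force on the tool from outside, world axes, zero at the start.
- read_ft_torque(): the same for the moment, N m.
- read_finger_gap(): finger opening in m.
- read_grasp_force(): force on a finger pad.
Only numpy, scipy, OpenCV 4.12 (cv2) and the standard library are available. Lean on these libraries where they do the work, as an engineer would, in place of code of your own. Each camera call takes 0.05 s, during which the arm holds its last target. There are 200 camera calls.

## Working session

There is one attempt and no reset: what is moved stays moved. The work goes in short steps, each a Python script; the robot and the scene stay as the last script left them, time stands still between calls to the robot, and variables do not carry over. Pictures are saved under pics/ and viewed, at most 10 in all, crops included, and the job is handed in when it is done.

```bash
ls; mkdir -p pics; python3 - <<'E'
from bench import *
import cv2,numpy as np
a=read_camera("top");b=read_camera("side")
cv2.imwrite("pics/top0.png",a[:,:,::-1]);cv2.imwrite("pics/side0.png",b[:,:,::-1])
for c in("top","side"):
  p=camera_params(c);print(c,np.round(p["K"],1).tolist(),p["dist_coeffs"],np.round(p["camera_from_world"],3).tolist())
  for n in("buffer_1","holder","tray_red","grease"):
    print(n,[(np.round(d["at"]).tolist(),round(d["confidence"],2)) for d in look_for(c,n)],[(np.round(d["at"]).tolist(),round(d["confidence"],2)) for d in tip_of(c,n)])
print(read_time_s(),read_tcp_rot(),read_eef_pos())
E
```

```text
pics
top [[391.7, 0.0, 279.3], [0.0, 391.7, 208.8], [0.0, 0.0, 1.0]] [-0.11377999  0.          0.          0.          0.        ] [[0.021, -1.0, 0.018, -0.029], [-0.999, -0.021, -0.038, 0.504], [0.038, -0.017, -0.999, 1.05], [0.0, 0.0, 0.0, 1.0]]
buffer_1 [([213.0, 229.0], 0.93), ([362.0, 204.0], 0.87), ([334.0, 231.0], 0.84), ([275.0, 184.0], 0.84), ([258.0, 224.0], 0.62), ([375.0, 248.0], 0.57), ([270.0, 224.0], 0.56)] [([269.0, 223.0], 0.82), ([278.0, 184.0], 0.82), ([373.0, 250.0], 0.7), ([359.0, 202.0], 0.62), ([333.0, 231.0], 0.58), ([213.0, 229.0], 0.54)]
holder [([327.0, 170.0], 0.71)] [([325.0, 172.0], 0.67)]
tray_red [([215.0, 160.0], 0.79)] [([215.0, 158.0], 0.82)]
grease [([416.0, 232.0], 0.75)] [([411.0, 230.0], 0.71)]
side [[387.5, 0.0, 279.5], [0.0, 387.5, 211.6], [0.0, 0.0, 1.0]] [0.00425518 0.         0.         0.         0.        ] [[-0.891, -0.455, 0.016, 0.442], [-0.315, 0.591, -0.743, 0.211], [0.328, -0.666, -0.669, 1.011], [0.0, 0.0, 0.0, 1.0]]
buffer_1 [([271.0, 267.0], 0.92), ([303.0, 180.0], 0.82), ([343.0, 184.0], 0.81), ([259.0, 211.0], 0.8), ([284.0, 229.0], 0.56), ([266.0, 271.0], 0.28)] [([319.0, 202.0], 0.83), ([340.0, 188.0], 0.77), ([287.0, 237.0], 0.73), ([271.0, 269.0], 0.63), ([257.0, 219.0], 0.55)]
holder [] [([272.0, 194.0], 0.98)]
tray_red [([210.0, 244.0], 0.7)] [([214.0, 245.0], 0.96)]
grease [([337.0, 159.0], 0.89)] []
0.9 [9.88559026e-01 1.50834509e-01 2.08700372e-05 4.08463013e-05] [ 0.19384857 -0.62044335  0.25031622]
```

```bash
python3 - <<'E'
import cv2,numpy as np
a=cv2.imread("pics/top0.png")[120:290,160:450];b=cv2.imread("pics/side0.png")[120:300,160:400]
cv2.imwrite("pics/topc.png",cv2.resize(a,(800,469),interpolation=cv2.INTER_CUBIC))
cv2.imwrite("pics/sidec.png",cv2.resize(b,(800,600),interpolation=cv2.INTER_CUBIC))
E
```

```text
(no output)
```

View pics/topc.png

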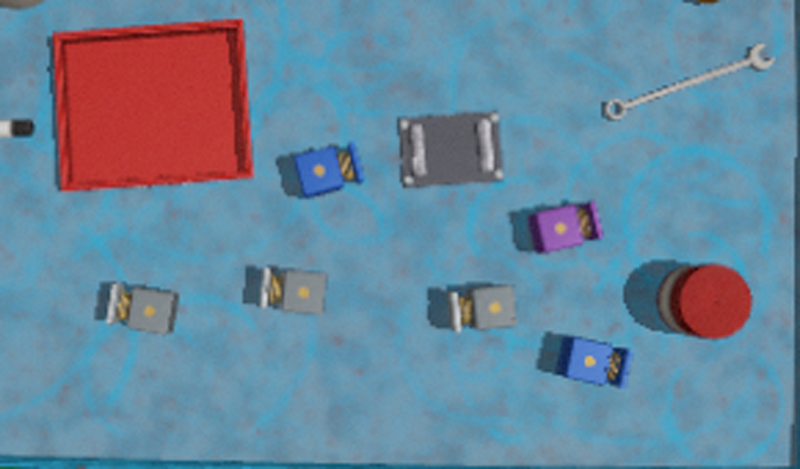

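View pics/sidec.png

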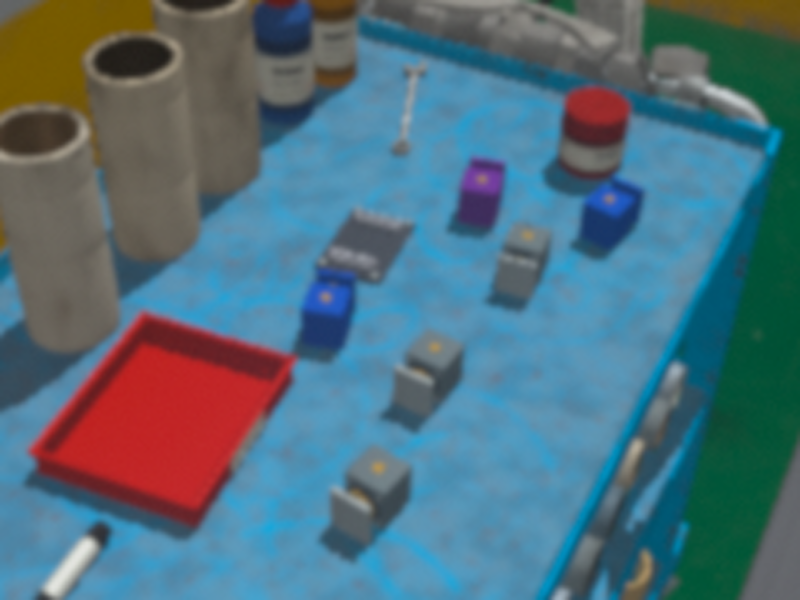

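Three grey buffers appear in the top view at full-image px (211,232), (266,225) and (335,231), with plungers pointing left (+y). The blue ones at (277,182) and (375,251), and the purple one at (364,202), are decoys. The holder is at (324,174), its lips left and right, and the tray is at (215,158). I'll triangulate the housing dots, then get closer wrist views.

```bash
cat > h.py <<'E'
from bench import *
import cv2,numpy as np
from scipy.spatial.transform import Rotation as R
def ray(P,px):
    T=P["camera_from_world"];u=cv2.undistortPoints(np.array([[px]],float),P["K"],P["dist_coeffs"])[0,0]
    d=T[:3,:3].T@np.r_[u,1];return -T[:3,:3].T@T[:3,3],d/np.linalg.norm(d)
def tri(obs):
    A=0;b=0;M=[]
    for P,px in obs:
        c,d=ray(P,px);m=np.eye(3)-np.outer(d,d);A=A+m;b=b+m@c;M.append((m,c))
    x=np.linalg.solve(A,b);return x,max(np.linalg.norm(m@(x-c)) for m,c in M)
def onz(P,px,z):
    c,d=ray(P,px);return c+d*(z-c[2])/d[2]
def proj(P,X):
    T=P["camera_from_world"];return cv2.projectPoints(np.array(X,float).reshape(-1,1,3),cv2.Rodrigues(T[:3,:3])[0],T[:3,3],P["K"],P["dist_coeffs"])[0][:,0]
def dots(img,roi=None):
    h=cv2.cvtColor(img,cv2.COLOR_RGB2HSV);m=cv2.inRange(h,(12,90,100),(32,255,255))
    n,l,s,c=cv2.connectedComponentsWithStats(m);return [(c[i].round(1).tolist(),int(s[i,4]),s[i,2:4].tolist()) for i in range(1,n) if s[i,4]>3]
def q(yaw): # tool down, closing line (tool y) along world angle yaw+pi/2 (yaw 0: closes along world y)
    return (R.from_euler('z',yaw)*R.from_quat([1,0,0,0])).as_quat()
E
python3 - <<'E'
from h import *
P,S=camera_params("top"),camera_params("side")
obs=[((149,310),(377,467)),((304,292),(435,347)),((495,308),(527,235))]
for t,s in obs:
  t=(t[0]/2.7586+160-.3,t[1]/2.7586+120-.3);s=(s[0]/3.3333+160-.3,s[1]/3.3333+120-.3)
  x,e=tri([(P,t),(S,s)]);print(x.round(4),e.round(4))
for n,pts,z in(("hold",[(406,125),(494,116),(499,179),(408,180)],.004),("tray",[(55,35),(241,22),(252,176),(61,188)],.028)):
  w=np.array([onz(P,(a/2.7586+159.7,b/2.7586+119.7),z) for a,b in pts]);print(n,w.round(3)[:,:2].tolist(),w.mean(0).round(4))
W=camera_params("wrist");Tw=np.linalg.inv(W["camera_from_world"]);Tt=np.eye(4);Tt[:3,:3]=R.from_quat(read_tcp_rot()).as_matrix();Tt[:3,3]=read_eef_pos()
print(W["K"][0],(np.linalg.inv(Tt)@Tw).round(3))
for p in [(.38,0.06,.36),(.44,-.02,.36)]:
  print(inverse_kinematics(p,q(0)),inverse_kinematics(p,q(np.pi)))
E
```

```text
[0.4386 0.152  0.0485] 0.0001
[0.4586 0.0061 0.0472] 0.0001
[ 0.4475 -0.1751  0.0478] 0.0005
hold [[0.626, -0.091], [0.637, -0.179], [0.574, -0.185], [0.571, -0.094]] [ 0.6023 -0.1374  0.004 ]
tray [[0.704, 0.255], [0.72, 0.073], [0.569, 0.059], [0.554, 0.244]] [0.6369 0.1579 0.028 ]
[301.30506681   0.         275.95361913] [[ 0.    -0.948 -0.318  0.081]
 [ 1.     0.     0.001  0.001]
 [-0.001 -0.318  0.948 -0.124]
 [ 0.     0.     0.     1.   ]]
[ 0.7328485  -0.2798975  -0.80820694  1.99459133 -0.20628436  1.34768535
 -1.58004679] [ 0.67443586 -0.26820085 -0.76570807  1.99597258 -0.18956446  1.3451779
  1.54059206]
[ 0.61303862 -0.09525859 -0.60976868  1.90095852 -0.05627059  1.31918495
 -1.55137151] [ 0.6933396  -0.09699611 -0.68265126  1.89834151 -0.06312409  1.31908598
  1.5995311 ]
```

```bash
python3 - <<'E'
from h import *
import pickle
out=[]
for i,p in enumerate([(.55,-.10,.25),(.55,.07,.25)]):
  move_ptp(p,q(0)); pause(.2)
  W=camera_params("wrist");a=read_camera("wrist");out.append((W,a));cv2.imwrite(f"pics/w{i}.png",a[:,:,::-1])
  print(read_time_s(),read_eef_pos(),dots(a)); 
  print([d["at"] for d in tip_of("wrist","holder")],[d["at"] for d in tip_of("wrist","tray_red")])
  print(proj(W,[[.4386,.152,.0485],[.4586,.0061,.047],[.4475,-.1751,.048],[.602,-.137,.004]]).round(0).tolist())
pickle.dump(out,open("w.pkl","wb"))
E
```

```text
3.4 [ 0.5499206  -0.10074305  0.24993452] [([211.9, 151.0], 71, [9, 11]), ([189.0, 165.5], 32, [7, 6]), ([416.7, 198.8], 91, [8, 19]), ([396.5, 209.0], 48, [8, 7]), ([167.9, 252.1], 104, [7, 20]), ([314.3, 264.0], 113, [9, 16]), ([187.6, 261.1], 46, [8, 7]), ([337.7, 268.9], 45, [8, 7]), ([69.5, 277.0], 22, [6, 5]), ([426.5, 302.0], 25, [5, 10])]
[[306.5, 133.9]] [[50.8, 102.7]]
[[67.0, 277.0], [186.0, 261.0], [336.0, 269.0], [305.0, 136.0]]
4.4667 [0.55030525 0.06784215 0.24983611] [([365.1, 156.0], 123, [9, 20]), ([343.5, 165.6], 49, [8, 8]), ([547.7, 208.1], 45, [8, 7]), ([47.5, 257.0], 3598, [90, 76]), ([304.4, 252.8], 113, [9, 17]), ([189.5, 265.0], 111, [8, 20]), ([451.0, 264.8], 65, [7, 17]), ([327.1, 261.1], 47, [9, 7]), ([477.5, 268.9], 47, [8, 7]), ([208.5, 276.8], 46, [8, 7]), ([544.5, 304.0], 28, [6, 5])]
[[446.9, 134.0]] [[196.4, 106.0]]
[[206.0, 276.0], [326.0, 261.0], [476.0, 269.0], [447.0, 135.0]]
```

View pics/w0.png

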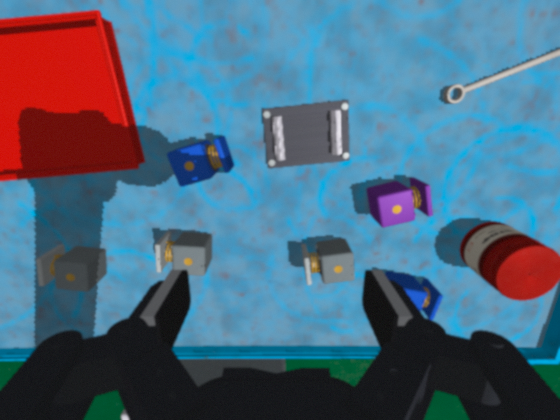

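View pics/w1.png

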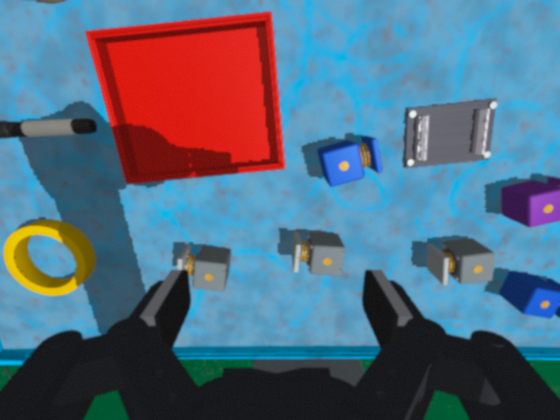

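```bash
python3 - <<'E'
from h import *
import pickle
(W0,a0),(W1,a1)=pickle.load(open("w.pkl","rb"))
C=[(a1,160,230),(a1,280,215),(a0,290,225)]
f=lambda a,x,y,w,h,s:cv2.resize(a[y:y+h,x:x+w],None,fx=s,fy=s,interpolation=cv2.INTER_CUBIC)
r1=np.hstack([f(a,x,y,80,70,10/3) for a,x,y in C]);r2=np.hstack([f(a0,250,90,120,90,10/3),f(a1,390,90,120,90,10/3)])
r1=r1[:, :800];cv2.imwrite("pics/mos.png",np.vstack([r1,r2])[:,:,::-1]);print(r1.shape,r2.shape)
for n,A,B in(("b1",(69.5,277),(208.5,276.8)),("b2",(187.6,261.1),(327.1,261.1)),("b3",(337.7,268.9),(477.5,268.9))):
  x,e=tri([(W0,A),(W1,B)]);print(n,x.round(4),e.round(4))
E
```

```text
(233, 800, 3) (300, 800, 3)
b1 [0.4378 0.1494 0.048 ] 0.0
b2 [0.4583 0.0046 0.0475] 0.0
b3 [ 0.4476 -0.1774  0.0479] 0.0
```

View pics/mos.png

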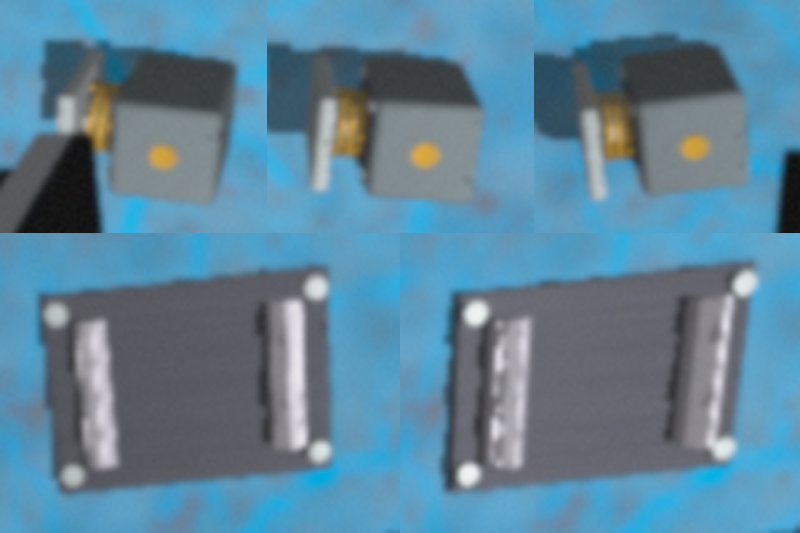

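```bash
python3 - <<'E'
from h import *
import pickle
(W0,a0),(W1,a1)=pickle.load(open("w.pkl","rb"))
s=10/3;g=lambda u,v,ox,oy:((u+.5)/s-.5+ox,(v+.5)/s-.5+oy)
for n,W,o,ox,oy,c in(("b1",W1,0,160,230,[(118,101),(222,108),(212,199),(110,190)]),("b2",W1,266.7,280,215,[(374,98),(481,106),(471,200),(367,191)]),("b3",W0,533.3,290,225,[(637,100),(746,92),(748,183),(646,193)])):
  w=np.array([onz(W,g(u-o,v,ox,oy),.046)[:2] for u,v in c]) # TL(+x+y) TR(+x-y) BR BL
  d=[w[0]-w[1],w[3]-w[2]];e=[w[0]-w[3],w[1]-w[2]]
  print(n,w.mean(0).round(4),"len",[np.linalg.norm(v).round(4) for v in d+e],"yaw y-edges",[np.arctan2(-v[0],v[1]).round(3) for v in d],"x-edges",[np.arctan2(v[1],v[0]).round(3) for v in e])
A=[(56,82),(316,55),(319,218),(72,243)];B=[(76,81),(345,50),(323,215),(68,241)];w=[]
for p,k in zip(A,B):
  x,e=tri([(W0,g(*p,250,90)),(W1,g(*k,390,90))]);w.append(x);print(x.round(4),e.round(4))
w=np.array(w);print("holder",w.mean(0).round(4));d=[w[0]-w[1],w[3]-w[2]];e=[w[0]-w[3],w[1]-w[2]]
print([np.linalg.norm(v).round(4) for v in d+e],[np.arctan2(-v[0],v[1]).round(3) for v in d],[np.arctan2(v[1],v[0]).round(3) for v in e])
w=np.array([onz(W1,p,.028)[:2] for p in[(88,32),(271,13),(284,168),(127,184)]]);print("tray",w.round(4).tolist(),w.mean(0))
E
```

```text
b1 [0.4394 0.1487] len [np.float64(0.0377), np.float64(0.0382), np.float64(0.0376), np.float64(0.0387)] yaw y-edges [np.float64(-0.082), np.float64(-0.11)] x-edges [np.float64(-0.166), np.float64(-0.152)]
b2 [0.4596 0.005 ] len [np.float64(0.0386), np.float64(0.0388), np.float64(0.0376), np.float64(0.0382)] yaw y-edges [np.float64(-0.085), np.float64(-0.1)] x-edges [np.float64(-0.035), np.float64(-0.03)]
b3 [ 0.4485 -0.178 ] len [np.float64(0.0393), np.float64(0.038), np.float64(0.0388), np.float64(0.0376)] yaw y-edges [np.float64(0.081), np.float64(0.113)] x-edges [np.float64(0.132), np.float64(0.098)]
[ 0.6265 -0.0914  0.0078] 0.0001
[ 0.6353 -0.1809  0.0077] 0.0001
[ 0.5797 -0.186   0.0076] 0.0
[ 0.5709 -0.0966  0.0076] 0.0001
holder [ 0.6031 -0.1387  0.0076]
[np.float64(0.0899), np.float64(0.0899), np.float64(0.0558), np.float64(0.0558)] [np.float64(0.098), np.float64(0.097)] [np.float64(0.093), np.float64(0.093)]
tray [[0.7049, 0.2529], [0.7217, 0.0703], [0.5683, 0.0567], [0.5499, 0.2403]] [0.63619666 0.15506725]
```

```bash
cat >> h.py <<'E'
B={1:((.4383,.1495),-.13),2:((.459,.005),-.065),3:((.448,-.1772),.105)}
def org(i):
    (x,y),w=B[i];return np.array([x-.01*np.sin(w),y+.01*np.cos(w)]),w
E
python3 - <<'E'
from h import *
for i in(2,1,3):
  o,w=org(i); move_ptp([*o,.11],q(w)); movel([*o,.034],speed=.12); f0=read_ft_force()
  for g in(.062,.058,.0565):
    move_gripper(g,20); pause(.1); F=[]
    for _ in range(3): F.append(round(float(np.mean(read_grasp_force())),2)); pause(.03)
    print(i,g,np.round(read_finger_gap(),4),F,np.round(read_ft_force()-f0,1))
  if np.mean(F)>6: print("FIRM",i);break
  move_gripper(.085); movel([*o,.11],speed=.2)
print(read_time_s())
E
```

```text
2 0.062 0.0618 [0.0, 0.0, 0.0] [-0.1 -1.  -0.1]
2 0.058 0.0582 [2.21, 2.17, 2.15] [-1.8 -0.9  3.6]
2 0.0565 0.0566 [4.05, 4.05, 4.05] [-1.4 -2.1  5.7]
1 0.062 0.0624 [0.19, 0.2, 0.21] [1.8 0.7 0.4]
1 0.058 0.058 [1.75, 1.71, 1.69] [ 0.5 -0.4  1.3]
1 0.0565 0.0563 [3.67, 3.62, 3.57] [-0.8 -1.9  4.5]
3 0.062 0.0617 [0.09, 0.08, 0.07] [-0.8  1.  -0.7]
3 0.058 0.0581 [6.25, 6.28, 6.31] [-1.5 -0.1  4.5]
3 0.0565 0.0568 [10.37, 10.37, 10.37] [-1.1 -0.9  6.3]
FIRM 3
15.5917
```

```bash
python3 - <<'E'
from h import *
o,w=org(3)
move_gripper(.064); movel([*o,.039],speed=.05); move_gripper(.056,20);move_gripper(.0535,30); pause(.1)
print(read_finger_gap(),read_grasp_force(),read_eef_pos())
movel([*o,.10],speed=.1); H=np.array([.6031,-.1387]);move_ptp([*H,.10],q(.096)); pause(.2)
print(read_finger_gap(),read_grasp_force(),read_eef_pos(),read_ft_force())
W=camera_params("wrist");a=read_camera("wrist");cv2.imwrite("pics/w3.png",a[:,:,::-1]);z=.046+.061
for d in dots(a):
  x=onz(W,d[0],z)-read_eef_pos(); print(d,(R.from_euler('z',-.096).apply(x)).round(4))
print(read_time_s(),read_tcp_rot(),q(.096))
E
```

```text
0.054111592171430904 18.337410986423492 [ 0.44757015 -0.16935021  0.04025837]
0.053819250964089405 16.901246309280396 [ 0.60131612 -0.13978454  0.09934711] [-0.43648138 -0.24156466 -2.34510268]
([113.1, 251.2], 215, [15, 32]) [0.024  0.068  0.0073]
([240.8, 272.2], 255, [11, 50]) [0.0136 0.0143 0.0073]
([67.5, 264.5], 139, [14, 12]) [0.0178 0.0884 0.0073]
([291.3, 299.6], 323, [22, 18]) [-0.0004 -0.008   0.0073]
([45.5, 366.8], 175, [19, 31]) [-0.0376  0.1106  0.0073]
18.3333 [ 9.98882265e-01  4.72607069e-02 -7.49869227e-04  2.89820089e-04] [0.99884822 0.04798157 0.         0.        ]
```

View pics/w3.png

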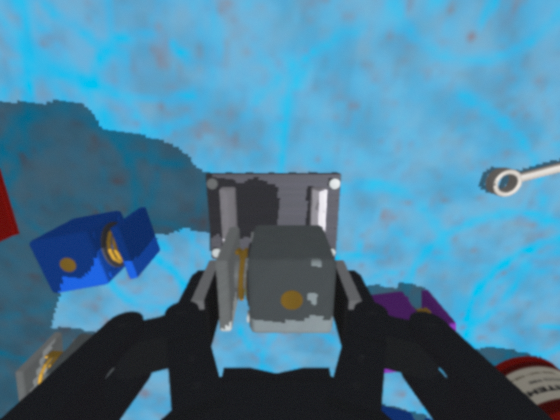

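```bash
python3 - <<'E'
from h import *
W=camera_params("wrist");l=onz(W,(212,184),.0077);r=onz(W,(335,184),.0077);print(l.round(4),r.round(4),"expected (.6265,-.0914),(.6353,-.1809)")
H=np.array([.6031,-.1387]);c=np.zeros(2)
for z in(.08,.064,.064):
  movel([*(H+c),z],q(.096),speed=.08);pause(.15);e=H-read_eef_pos()[:2];c=c+e;print(z,e.round(4),read_ft_force().round(1),read_eef_pos()[2])
for z in np.arange(.060,.0405,-.002):
  movel([*(H+c),z],q(.096),speed=.04);pause(.05);f=read_ft_force();print(z.round(3),read_eef_pos().round(4),f.round(1),round(read_grasp_force(),1))
  if f[2]>6: break
print(read_time_s())
E
```

```text
[ 0.6269 -0.0913  0.0077] [ 0.6354 -0.1812  0.0077] expected (.6265,-.0914),(.6353,-.1809)
0.08 [-0.0003 -0.0001] [ 0.2 -1.  -1.2] 0.0801290191132148
0.064 [0.0001 0.    ] [-0.2 -0.2 -1.1] 0.06407086394699447
0.064 [0.0001 0.0001] [-0.3  0.8 -1.5] 0.06415653550844655
0.06 [ 0.6027 -0.1386  0.0597] [ 0.  -0.8 -1.7] 16.9
0.058 [ 0.6029 -0.1387  0.0579] [ 0.2 -0.5 -1.6] 16.9
0.056 [ 0.6029 -0.1386  0.0559] [-0.7 -0.5 -2.3] 16.9
0.054 [ 0.6029 -0.1387  0.0539] [-0.2  0.8 -2.3] 16.9
0.052 [ 0.6029 -0.1386  0.0519] [ 0.   0.1 -1.7] 16.9
0.05 [ 0.6029 -0.1385  0.0498] [ 0.3  0.  -2.1] 16.6
0.048 [ 0.6028 -0.1385  0.0478] [ 0.2  0.2 -1.9] 16.6
0.046 [ 0.6029 -0.1385  0.0458] [ 0.9  0.5 -2.1] 16.5
0.044 [ 0.6034 -0.1385  0.0444] [-0.1  1.5  0.9] 16.5
0.042 [ 0.6036 -0.1386  0.0441] [-3.9  1.2 10.4] 16.4
22.7833
```

```bash
python3 - <<'E'
from h import *
move_gripper(.056);print(read_grasp_force());move_gripper(.075)
H=np.array([.603,-.1387]);movel([*H,.13],speed=.12)
o,w=org(2);obs=[]
def look(n):
  W=camera_params("wrist");a=read_camera("wrist");cv2.imwrite(f"pics/{n}.png",a[:,:,::-1]);ex=proj(W,[.603,-.1477,.05])[0]
  d=[d[0] for d in dots(a)];d.sort(key=lambda p:np.hypot(*(np.array(p)-ex)));print(ex,d[:2]);obs.append((W,d[0]))
pause(.1);look("w4");move_ptp([.56,0,.2],q(w));pause(.2);look("w5");print(tri(obs),read_time_s())
E
```

```text
9.421849250793457
[287.22537925 227.98235457] [[286.1, 228.2], [252.3, 221.4]]
[435.0684962  143.15115291] [[435.1, 142.8], [401.7, 144.7]]
(array([ 0.60354074, -0.14674778,  0.05190821]), np.float64(3.318059233440727e-05)) 25.2917
```

View pics/w5.png

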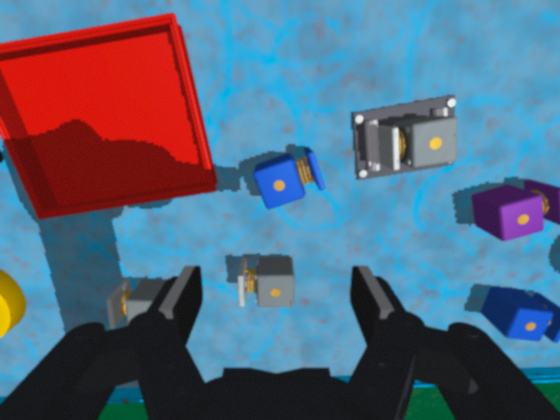

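```bash
python3 - <<'E'
from h import *
W=camera_params("wrist");print("b2 dot",onz(W,(275.5,293),.048),"old",B[2])
T=np.array([.6362,.1551]);tw=.09
def qq(w,p):
  r=[(abs(j[6]),s) for s in(1,-1) if (j:=inverse_kinematics(p,q(w+s*np.pi/2))) is not None];return q(w+min(r)[1]*np.pi/2)
x2=onz(W,(275.5,293),.048)[:2];w=B[2][1]
o=qq(w,[*x2,.1]);move_gripper(.085);move_ptp([*x2,.11],o);movel([*x2,.028],speed=.12);pause(.1)
move_gripper(.036,30);zg=read_eef_pos()[2];print(read_finger_gap(),read_grasp_force(),read_eef_pos())
movel([*x2,.11],speed=.12)
p=T+R.from_euler('z',tw).as_matrix()[:2,:2]@[0,-.055]
move_ptp([*p,.11],qq(tw,[*p,.11]));pause(.15);print(read_finger_gap(),read_ft_force().round(1),read_eef_pos(),p)
movel([*p,.05],speed=.1)
for z in np.arange(.036,.028,-.001):
  movel([*p,z],speed=.04);pause(.05);f=read_ft_force();print(z.round(3),read_eef_pos()[2].round(4),f.round(1),zg.round(4))
  if f[2]>1.5: break
print(read_time_s())
E
```

```text
b2 dot [0.45755539 0.00404845 0.048     ] old ((0.459, 0.005), -0.065)
0.03982614574746024 31.073636412620544 [0.45810003 0.00397662 0.02843795]
0.03987619597140814 [ 0.7 -0.2 -2.2] [0.63970953 0.09845375 0.1095647 ] [0.64114332 0.1003226 ]
0.036 0.0359 [ 0.5  0.1 -1. ] 0.0284
0.035 0.0351 [ 0.3  0.3 -1.1] 0.0284
0.034 0.034 [ 0.3  0.1 -1.5] 0.0284
0.033 0.0329 [-0.5  0.2 -2.3] 0.0284
0.032 0.0326 [-1.2 -1.3  2.4] 0.0284
32.5917
```

```bash
python3 - <<'E'
from h import *
T=np.array([.6362,.1551]);tw=.09
def qq(w,p):
  r=[(abs(j[6]),s) for s in(1,-1) if (j:=inverse_kinematics(p,q(w+s*np.pi/2))) is not None];return q(w+min(r)[1]*np.pi/2)
move_gripper(.06);e=read_eef_pos();movel([e[0],e[1],.13],speed=.15);move_gripper(.085)
w=B[1][1];x=np.array(B[1][0]);move_ptp([*x,.15],qq(w,[*x,.13]));pause(.2)
W=camera_params("wrist");a=read_camera("wrist");cv2.imwrite("pics/w6.png",a[:,:,::-1]);ex=proj(W,[*x,.048])[0]
d=min([d[0] for d in dots(a) if d[1]<1500],key=lambda p:np.hypot(*(np.array(p)-ex)));n=onz(W,d,.048)[:2];print(ex,d,n,x,read_time_s())
assert np.linalg.norm(n-x)<.006
x=n;movel([*x,.028],speed=.12);pause(.1)
move_gripper(.036,30);zg=read_eef_pos()[2];print(read_finger_gap(),read_grasp_force(),read_eef_pos())
movel([*x,.11],speed=.12)
p=T+R.from_euler('z',tw).as_matrix()[:2,:2]@[0,.02]
move_ptp([*p,.11],qq(tw,[*p,.11]));pause(.15);print(read_finger_gap(),read_ft_force().round(1),read_eef_pos(),p)
movel([*p,.05],speed=.1)
for z in np.arange(.036,.028,-.001):
  movel([*p,z],speed=.04);pause(.05);f=read_ft_force();print(z.round(3),read_eef_pos()[2].round(4),f.round(1))
  if f[2]>1.5: break
move_gripper(.06);e=read_eef_pos();movel([e[0],e[1],.13],speed=.15)
move_ptp([.5,.05,.27],q(0));pause(.2);a=read_camera("wrist");cv2.imwrite("pics/w7.png",a[:,:,::-1])
b=read_camera("top")[120:290,160:450];cv2.imwrite("pics/top7.png",cv2.resize(b,(800,469))[:,:,::-1]);print(read_time_s())
E
```

```text
[273.9933369  217.25036071] [273.1, 217.8] [0.43752996 0.14913168] [0.4383 0.1495] 35.2
0.039773566369329535 31.04046106338501 [0.43793852 0.14923465 0.02830233]
0.0397935482009248 [-0.1 -0.5 -1.8] [0.63222878 0.1756188  0.10986811] [0.63440243 0.17501905]
0.036 0.0359 [ 1.1  0.1 -1.4]
0.035 0.0351 [-0.6 -0.4 -1.3]
0.034 0.0339 [ 0.1  0.2 -1.4]
0.033 0.0329 [ 0.   0.7 -2.1]
0.032 0.0324 [-0.4  0.3  1.8]
43.7833
```

View pics/w7.png

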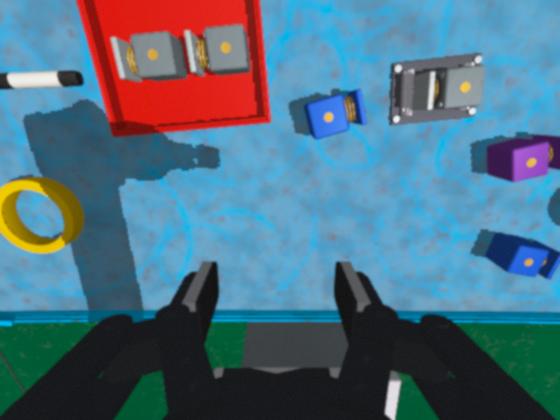

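Both tired buffers lie flat in the tray at px (150,55) and (220,48). The firm one is seated in the holder at (455,88), and the bystanders haven't moved. Handing in.

```bash
python3 -c "
from bench import *
print(sign_off())"
```

```text
the job is handed in; nothing more can be done
None
```

The firm buffer was buffer_3 (my numbering, the rightmost of the three grey ones): it is wedged between the holder's lips, the two tired ones lie flat in the red tray, and I handed the job in at about 44 s of the 72 s allowed.

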